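# Put the pill bottle away in the drop-front cabinet

## Task

Put away the pill bottle that stands to the right of the small wooden cabinet: let the cabinet's drop-down front door right down until it lies level, stand the bottle upright on the cabinet floor beside the little pot, and push the door back up until it is fully shut. Leave the pot and the salt shaker as they stand.

Things in the scene. Friction and masses are not known exactly. Their poses are not given: they have to be found in the camera images.
- cabinet: fixed wooden cabinet on the worktop, 310 mm wide (y), 180 deep (x), 212 high, front toward the robot. Origin at worktop height straight below the middle of the door's hinge line; x points from the front into the cabinet, y to the left along its front, z up. Inner floor 50 mm above the worktop, from x = 0 to the back wall at x = 168 mm; inside walls at y = +-143 mm.
- roof_edge (a point): middle of the lower front edge of the cabinet's roof, at cabinet x = 86 mm, 200 mm above the worktop; the roof is 12 mm thick and runs from here to the back. A gripper coming straight down strikes it: bring the bottle in from the front tilted 25 to 45 degrees from vertical, fingers pointing into the cabinet and down.
- bottle_place (a point): a point of the inner floor where the bottle can stand (50 mm above the worktop, cabinet x = 82 mm, y = -30 mm). Any free place on the floor will do, but the shut door leans in over it: the bottle's centre must be at cabinet x = 75 mm or more, else the door cannot shut.
- door (a joint): front door, rad: 0 = shut (leaning back, inward, 0.5 rad), grows as its top swings out to the robot and down; 0.5 upright, 2.071 fully down, level with the inner floor. Hinge along cabinet y at x = 0, z = 50 mm. Panel 290 mm wide, 12 thick, top edge 166 from the hinge. Stiff friction hinge: stays where left, moving it takes 1 to 5 N at the bar. May start up to 0.15 ajar.
- door_bar (a point): middle of the door's steel pull bar: round, 12 mm thick, 110 long along cabinet y, 44 beyond the panel's top edge on two posts. With a = 0.5 - joint angle it is at cabinet x = -0.006 cos a + 0.21 sin a, z = 0.05 + 0.006 sin a + 0.21 cos a (m). Fingers closing along cabinet x can pinch it from straight above at every door angle; it turns between the fingers.
- bottle_center (a point): centre (half-way up) of the pill bottle: round, 47 mm in diameter, 88 tall, dark glass with a broad ribbed cap, 80 to 170 g, standing loose on the worktop to the right of the cabinet. z along its axis.
- pot_center (a point): centre (half-way up) of a small lidded pot, 49 mm in diameter, 42 mm tall, standing loose on the cabinet floor near its left wall: leave it there.
- shaker_center (a point): centre (half-way up) of the salt shaker, 44 mm in diameter, 90 mm tall, clear glass with a domed top, standing loose on the worktop to the right of the cabinet; it and the bottle may have changed places. Leave it.
Mind the look-alikes: they are no part of the job. What is shaped like the part that bears bottle_center but green, pink or red is not meant.

How it is judged:
On the way, in this order (a step that is already met when the one before it is completed fails the run):
1. the door is let right down (value of joint door above 1.9 rad), for 0.2 s.
2. the bottle stands upright on the cabinet floor inside, let go (x of bottle_center in the frame of cabinet between 0.05 and 0.17 m and y of bottle_center in the frame of cabinet between -0.145 and 0.145 m and z of bottle_center in the frame of cabinet between 0.086 and 0.104 m and angle between bottle_center's own z axis and vertical below 0.15 rad and contact force between pill_bottle and the fingers below 0.1 N), for 0.2 s.
At the end, for the whole second after the job is handed in: The door is shut (within 0.05 rad, 10 mm at the bar) and the bottle stands at rest and upright (within 0.15 rad) on the cabinet's inner floor behind the door (value of joint door below 0.05 rad and x of bottle_center in the frame of cabinet between 0.05 and 0.17 m and y of bottle_center in the frame of cabinet between -0.145 and 0.145 m and z of bottle_center in the frame of cabinet between 0.086 and 0.104 m and angle between bottle_center's own z axis and vertical below 0.15 rad and linear speed of pill_bottle below 0.02 m/s); the robot touches nothing.
It fails at once if the pot is shifted by more than 40 mm or tipped (distance of pot_center from where it was at the start of the episode above 0.04 m or angle between pot_center's own z axis and vertical above 0.5 rad).
It fails at once if the salt shaker is shifted by more than 40 mm or tipped (distance of shaker_center from where it was at the start of the episode above 0.04 m or angle between shaker_center's own z axis and vertical above 0.5 rad).
It also fails if it takes over 72 s, if anything falls off the work surface, if the arm or the gripper's body presses on something with over 40 N, if the wrist force passes 120 N, or if a joint passes its speed limit or range.

## Robot

A 6-joint arm with a two-finger parallel gripper is mounted at the origin on a cart in front of the work surface, level with it; the furniture and walls round the work are solid. World frame = base frame: x ahead of the robot, y to its left, z up, the work surface at z = 0. Lengths are in m, angles in rad, forces in N, time in s.
With the tool pointing down it reaches from about 0.375 to 0.975 m from the base axis. Payload 3.8 kg.
Tool frame: the origin (TCP) lies between the finger pads; the fingertips stand 22 mm ahead of it and the grasp point (between the pads) lies 3 mm ahead of it; z points along the fingers, y is the line along which they close (so a half turn about z gives the same grasp; the last joint's range is limited). The gripper opens to 88 mm and grips with 3 to 60 N. Pads are 18 mm wide; open, the fingers measure 123 mm over their backs; the gripper's body (75 mm by 187 mm) begins 45 mm behind the grasp point.
Start: joints at [1.136, 0.264, 1.604, -0, 1.274, -0.037], TCP at [0.261, 0.622, 0.261] pointing down, gripper open.
Joint ranges: [-2.63, 2.63], [-0.94, 2.18], [0.31, 2.57], [-1.31, 4.45], [0, 2.66], [-2.55, 2.55]. Speed limits (rad/s): [2.57, 2.57, 3.14, 3.14, 3.14, 3.14].

## Interface

Orientations are given as a unit quaternion [w, x, y, z].
In Python, from cell import arm gives the robot as it stands. Calls block until the motion is done:
- arm.move_to(position, orientation): joint-space move of the TCP to a pose.
- arm.move_straight(position, orientation=None, speed=0.15): straight line of the TCP; orientation=None keeps the orientation; speed is the mean speed in m/s.
- arm.set_joints(angles): joint-space move.
- arm.command_gripper(opening, force=None): finger opening in m; force is the grip in N (None keeps the last); returns when the fingers have stopped.
- arm.dwell(seconds).
- arm.inverse_kinematics(position, orientation): joint angles nearest the present ones, or None.
- arm.get_state(): the state.
- arm.get_image(name): name is "scene" or "side" or "wrist"; returns the picture (384x512x3 uint8, blue, green, red); there is no depth.
- arm.camera_info(name): a dict with "fovy" (degrees; the focal length in pixels is half the picture's height over the tangent of half this angle, whatever the lens; pixels are square), "cx", "cy" (the principal point, pixels), "D" ([k1, k2, p1, p2, k3] as OpenCV has them; the pictures are not rectified), "cam_to_world" (4x4, takes a point from camera to world coordinates). Camera axes: x right, y up, looking along -z (the intrinsics and any distortion apply to the point x, -y, -z); pixel columns grow to the right and rows downward; lengths in m; the calibration is good to about 2 mm. A picture is of the moment at which its call begins: read the wrist's pose just before it. camera_info takes no time and is no camera call; for the wrist camera it gives the pose at the moment of the call.
A pose or a line that the arm cannot do raises arm.PlanningError and nothing moves.
- arm.sign_off(): hands the job in; it is judged then, once.
The state is a dict: "time": time; "qpos": joint angles; "joint_vel": joint speeds; "joint_torque": joint torques, N m; "position": TCP position; "orientation": TCP orientation; "force": force on the tool from outside, world axes, zero at the start; "wrist_torque": the same for the moment, N m; "opening": finger opening in m; "grasp_force": force on a finger pad.
Only numpy, scipy, OpenCV 4.12 (cv2) and the standard library are available. Lean on these libraries where they do the work, as an engineer would, in place of code of your own. Each camera call takes 0.05 s, during which the arm holds its last target. There are 200 camera calls.

## Working session

There is one attempt and no reset: what is moved stays moved. The work goes in short steps, each a Python script; the robot and the scene stay as the last script left them, time stands still between calls to the robot, and variables do not carry over. Pictures are saved under pics/ and viewed, at most 10 in all, crops included, and the job is handed in when it is done.

```bash
ls; mkdir -p pics
python3 - <<'E'
from cell import arm
import cv2,numpy as np
a=arm.get_image("scene");b=arm.get_image("side")
cv2.imwrite("pics/scene0.png",a);cv2.imwrite("pics/side0.png",b)
np.set_printoptions(precision=4,suppress=True)
for n in("scene","side","wrist"):
    c=arm.camera_info(n);print(n,c["fovy"],c["cx"],c["cy"],c["D"]);print(np.array(c["cam_to_world"]))
print(arm.get_state())
E
```

```text
pics
scene 53.60698925386076 254.06825969844994 187.0167472075907 [-0.01  0.    0.    0.    0.  ]
[[ 0.7321  0.3783 -0.5665 -0.072 ]
 [-0.6808  0.4345 -0.5897 -0.6645]
 [ 0.0231  0.8174  0.5756  0.813 ]
 [ 0.      0.      0.      1.    ]]
side 50.875880788575564 258.03803574984255 191.62896043786247 [-0.0697  0.      0.      0.      0.    ]
[[ 0.9993  0.0317 -0.0182  0.5434]
 [-0.0335  0.5953 -0.8028 -1.0088]
 [-0.0146  0.8029  0.596   0.9102]
 [ 0.      0.      0.      1.    ]]
wrist 61.40765050595187 255.0047522550158 190.76849461334535 [-0.0365  0.      0.      0.      0.    ]
[[ 0.3875 -0.879  -0.278   0.1886]
 [ 0.9219  0.3683  0.1204  0.6533]
 [-0.0035 -0.3029  0.953   0.3839]
 [ 0.      0.      0.      1.    ]]
{'time': 0.1, 'qpos': array([ 1.1361,  0.2647,  1.6052,  0.    ,  1.2737, -0.0369]), 'joint_vel': array([-0.0004, -0.0026, -0.0031,  0.0009,  0.0001,  0.0007]), 'joint_torque': array([  0.0007, -50.3619, -35.8071,   0.073 ,   0.0232,  -0.    ]), 'position': array([0.2612, 0.6218, 0.2595]), 'orientation': array([-0.0002,  0.1976,  0.9803, -0.001 ]), 'force': array([0.2811, 0.2542, 0.1816]), 'wrist_torque': array([ 0.0033,  0.006 , -0.0085]), 'grasp_force': 0.0, 'opening': 0.08820331774655346}
```

View pics/scene0.png

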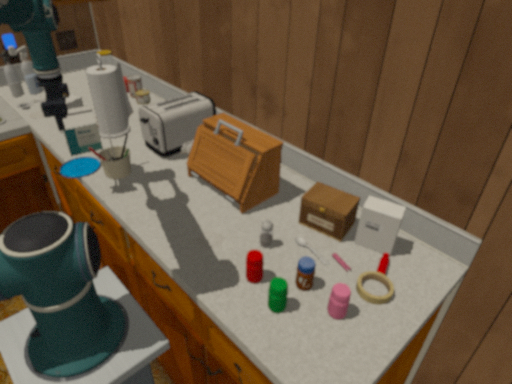

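View pics/side0.png

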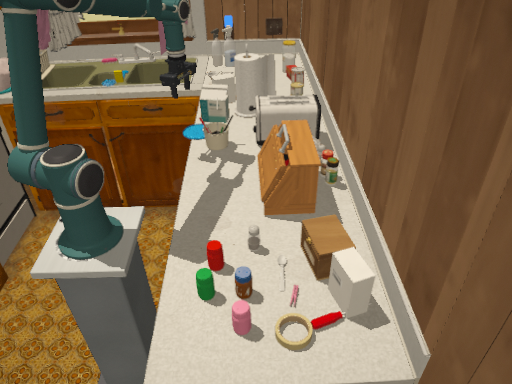

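The scene picture shows the cabinet at (235,160) with its bar at about (228,128). Candidates for the bottle are:
- red (255,266)
- green (278,295)
- pink (340,300)
- brown with a blue cap (305,273)
- clear shaker (266,234)

In the side picture the brown one is at (243,283), and it is the dark glass one I choose. I'll check it in one close crop.

Run:
```python
import cv2,numpy as np
a=cv2.imread("pics/scene0.png")[105:295,180:325];b=cv2.imread("pics/side0.png")[115:305,225:345]
f=lambda i:cv2.resize(i,None,fx=3,fy=3,interpolation=cv2.INTER_CUBIC)
cv2.imwrite("pics/crop0.png",np.hstack([f(a),f(b)]))
```

```text
(no output)
```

View pics/crop0.png

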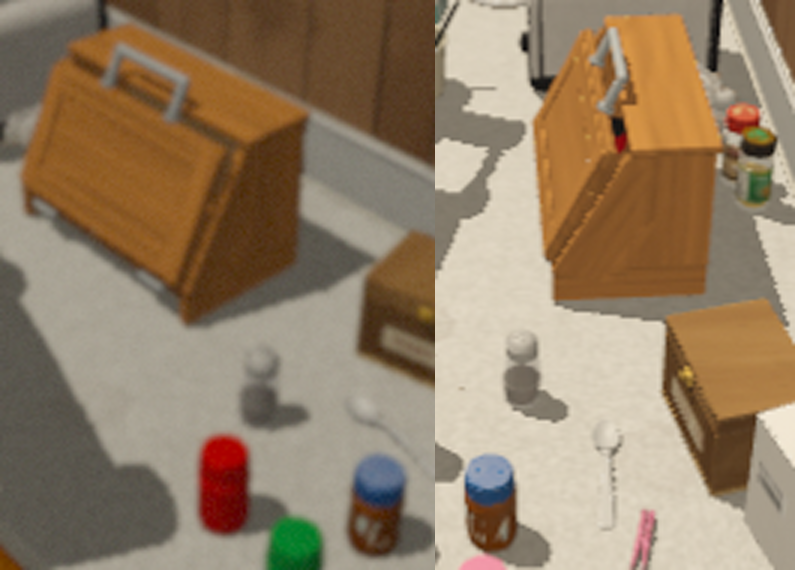

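The crop confirms it: amber glass with a ribbed blue cap at scene (305,273), standing clear of the shaker. The bar runs (219,121)–(242,131) in the scene picture and (284,126)–(289,144) in the side picture. Now I'll triangulate.

```bash
cat > h.py <<'E'
from cell import arm
import cv2,numpy as np
np.set_printoptions(precision=4,suppress=True)
def cam(n):
    c=arm.camera_info(n);f=192/np.tan(np.radians(c["fovy"])/2)
    return np.array([[f,0,c["cx"]],[0,f,c["cy"]],[0,0,1]]),np.array(c["D"],float),np.array(c["cam_to_world"])
def ray(C,p):
    K,D,T=C;u=cv2.undistortPoints(np.array([[p]],float),K,D)[0,0]
    d=T[:3,:3]@np.array([u[0],-u[1],-1]);return T[:3,3],d/np.linalg.norm(d)
def onz(C,p,z):
    o,d=ray(C,p);return o+d*(z-o[2])/d[2]
def proj(C,P):
    K,D,T=C;p=T[:3,:3].T@(np.array(P,float)-T[:3,3]);return cv2.projectPoints(np.array([[p[0],-p[1],-p[2]]]),np.zeros(3),np.zeros(3),K,D)[0][0,0]
def tri(*cp):
    A=0;b=0;R=[ray(*x) for x in cp]
    for o,d in R:
        M=np.eye(3)-np.outer(d,d);A=A+M;b=b+M@o
    X=np.linalg.solve(A,b);return X,max(np.linalg.norm((np.eye(3)-np.outer(d,d))@(X-o)) for o,d in R)
E
python3 - <<'E'
from h import *
S=cam("scene");V=cam("side")
a=cv2.imread("pics/scene0.png");b=cv2.imread("pics/side0.png")
def blue(i,x0,x1,y0,y1):
    h=cv2.cvtColor(i,cv2.COLOR_BGR2HSV);m=cv2.inRange(h,(95,70,40),(130,255,255));k=np.zeros_like(m);k[y0:y1,x0:x1]=m[y0:y1,x0:x1]
    n,l,s,c=cv2.connectedComponentsWithStats(k);j=1+np.argmax(s[1:,4]);return c[j],s[j]
p,s=blue(a,280,330,240,300);q,t=blue(b,225,260,255,305)
print("cap",p,s,q,t,tri((S,p),(V,q)))
print("bottle base z0",onz(S,(304,289),0),onz(V,(242.5,298),0))
print("barL",tri((S,(219.3,120.7)),(V,(284,125.7))),"barR",tri((S,(241.7,131)),(V,(289,144.3))))
print("RF0",tri((S,(241.7,211.7)),(V,(265,214.3))),onz(S,(241.7,211.7),0),"LF0",onz(S,(188.5,175.5),0))
print("RB0",onz(V,(315,212.3),0),"roofRB",tri((S,(282,144.3)),(V,(319.3,165))),"shaker",tri((S,(266,234)),(V,(254,237))))
E
```

```text
cap [306.1628 265.8605] [299 258  15  16 172] [242.5294 278.3412] [235 273  16  10  85] (array([ 0.5149, -0.2619,  0.0679]), np.float64(0.004809213645836705))
bottle base z0 [ 0.504 -0.271  0.   ] [ 0.5109 -0.2806  0.    ]
barL (array([0.6706, 0.2904, 0.2395]), np.float64(0.002383142831571903)) barR (array([0.6787, 0.1802, 0.233 ]), np.float64(0.008603501806231697))
RF0 (array([0.5917, 0.0821, 0.0038]), np.float64(0.0028079623256495765)) [0.5972 0.0893 0.    ] LF0 [0.5898 0.391  0.    ]
RB0 [0.7681 0.0841 0.    ] roofRB (array([0.7676, 0.0806, 0.2017]), np.float64(0.0007785665685983485)) shaker (array([ 0.5492, -0.0754,  0.0397]), np.float64(0.0003922216520927325))
```

Run:
```python
from h import *
for q in ([0,.7071,.7071,0],[0,.7071,-.7071,0]):
  for p in ([.675,.237,.36],[.675,.237,.237],[.46,.237,.09]):
    print(q,p,arm.inverse_kinematics(p,q))
q=[0,.70710678,.70710678,0]
P=[]
for i,y in enumerate((.25,.15)):
    try: arm.move_to([.66,y,.42],q)
    except arm.PlanningError as e: print(e);continue
    C=cam("wrist");im=arm.get_image("wrist");cv2.imwrite(f"pics/w{i}.png",im);np.savez(f"pics/w{i}.npz",*C)
    print(proj(C,[.675,.237,.237]),proj(C,[.59,.082,.05]))
    P.append(cv2.resize(im,None,fx=.78,fy=.78))
cv2.imwrite("pics/w01.png",np.hstack(P));print(arm.get_state()["time"])
```

```text
[0, 0.7071, 0.7071, 0] [0.675, 0.237, 0.36] [ 0.3029  0.3018  1.3769 -0.      1.4629  0.3029]
[0, 0.7071, 0.7071, 0] [0.675, 0.237, 0.237] [ 0.3029  0.3532  1.5329 -0.      1.2555  0.3029]
[0, 0.7071, 0.7071, 0] [0.46, 0.237, 0.09] [ 0.4276  0.1413  2.0943 -0.      0.9059  0.4276]
[0, 0.7071, -0.7071, 0] [0.675, 0.237, 0.36] None
[0, 0.7071, -0.7071, 0] [0.675, 0.237, 0.237] None
[0, 0.7071, -0.7071, 0] [0.46, 0.237, 0.09] None
[271.4537 186.551 ] [214.5719 241.7288]
[272.3124  78.7332] [211.8484 184.2814]
2.725
```

View pics/w01.png

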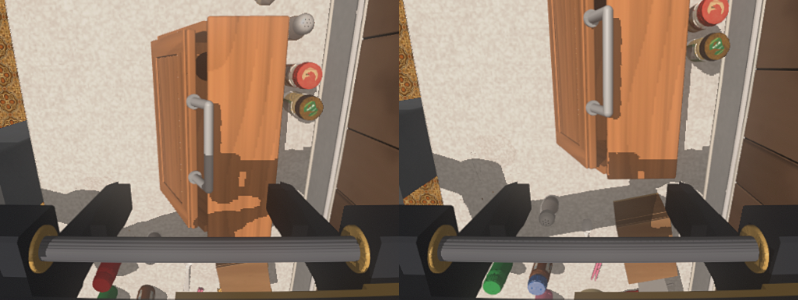

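Both wrist views show the bar from the left at small-picture (208,97)–(208,191) and (208,8)–(208,115), and the roof corners at (208,16), (288,15), (209,178) and (278,180). The door's left end and the dark gap show it slightly ajar or shut.

Run:
```python
from h import *
W=[]
for i in (0,1):
    z=np.load(f"pics/w{i}.npz");W.append([z["arr_0"],z["arr_1"],z["arr_2"]])
s=lambda x,y:(x/.78,y/.78)
print("barL",tri((W[0],s(208,101)),(W[1],s(208,12)))if 0 else "", "bar far post",tri((W[0],s(193,101)),(W[1],s(198,17))), "near post",tri((W[0],s(193,178)),(W[1],s(193,107))))
print("bar R end",tri((W[0],s(208,189)),(W[1],s(208,114))),"L end",tri((W[0],s(208,98)),(W[1],s(208,8))))
for n,i,p in(("LF",0,(208,16)),("LB",0,(288,15)),("RF",1,(209,178)),("RB",1,(278,180))): print(n,onz(W[i],s(*p),.212))
# bar axis from mask: light grey pixels near the bar -> centreline per row, on z=.238
for i,(r0,r1) in enumerate(((135,190),(25,130))):
    h=cv2.cvtColor(cv2.imread(f"pics/w{i}.png"),cv2.COLOR_BGR2HSV)[r0:r1,250:285]
    m=(h[...,1]<60)
    pts=[onz(W[i],(250+np.mean(np.where(m[r])[0]),r0+r),.238)[:2] for r in range(0,len(m),6) if m[r].sum()>4];print(i,np.array(pts).round(4).tolist())
```

```text
barL  bar far post (array([0.6545, 0.2893, 0.2085]), np.float64(0.0037847894145236678)) near post (array([0.6509, 0.1807, 0.2123]), np.float64(0.0006438505050936044))
bar R end (array([0.6708, 0.1756, 0.2368]), np.float64(0.0002766156196826819)) L end (array([0.6698, 0.2954, 0.2255]), np.float64(6.295357689670389e-05))
LF [0.6692 0.3909 0.212 ]
LB [0.7649 0.3928 0.212 ]
RF [0.6737 0.0788 0.212 ]
RB [0.7736 0.0754 0.212 ]
0 [[0.6647, 0.2881], [0.67, 0.2824], [0.67, 0.2767], [0.6696, 0.2709], [0.6697, 0.265], [0.6698, 0.2591], [0.6699, 0.2531], [0.6699, 0.2471], [0.67, 0.241], [0.6701, 0.2348]]
1 [[0.6651, 0.2812], [0.6667, 0.2765], [0.6699, 0.2716], [0.6699, 0.2668], [0.6699, 0.2619], [0.67, 0.257], [0.67, 0.252], [0.6701, 0.2469], [0.6701, 0.2419], [0.6702, 0.2367], [0.6702, 0.2316], [0.6703, 0.2264], [0.6703, 0.2211], [0.6704, 0.2158], [0.6704, 0.2104], [0.6705, 0.205], [0.6705, 0.1995], [0.6711, 0.1939]]
```

```bash
cat >> h.py <<'E'
from scipy.spatial.transform import Rotation as Ro
X0,Y0,PSI=.587,.2345,.013
def c2w(x,y,z): return np.array([X0+x*np.cos(PSI)-y*np.sin(PSI),Y0+x*np.sin(PSI)+y*np.cos(PSI),z])
def quat(R): x,y,z,w=R.as_quat();return [w,x,y,z]
def down(psi=PSI): return quat(Ro.from_euler("z",psi)*Ro.from_matrix([[0,1,0],[1,0,0],[0,0,-1]]))
def bar(j,dz=.006,dx=0):
    a=.5-j;return c2w(-.006*np.cos(a)+.21*np.sin(a)+dx,0,.05+.006*np.sin(a)+.21*np.cos(a)+dz)
def st(m=""):
    s=arm.get_state();print(m,"t",round(s["time"],2),"pos",s["position"],"F",s["force"],"op",round(s["opening"],4),"gf",round(float(s["grasp_force"]),1));return s
E
python3 - <<'E'
from h import *
q=down();arm.command_gripper(.045,15)
p=bar(.06);print(p)
arm.move_to(p+[0,0,.06],q);arm.move_straight(p,q,speed=.1);st("above")
arm.command_gripper(0,15);s=st("grip")
if .009<s["opening"]<.016:
    for j in np.linspace(.06,2.06,13)[1:]:
        arm.move_straight(bar(j),q,speed=.2);st(f"{j:.2f}")
    C=cam("wrist");cv2.imwrite("pics/w2.png",arm.get_image("wrist"))
E
```

```text
[0.671  0.2356 0.2486]
above t 4.87 pos [0.6713 0.2356 0.249 ] F [-0.8447  0.1082  0.1768] op 0.0449 gf 0.0
grip t 5.47 pos [0.6711 0.2357 0.2489] F [-0.1146  0.3189  0.7394] op 0.0115 gf 15.0
0.23 t 5.79 pos [0.6381 0.2353 0.2611] F [-0.0835 -0.3347  4.7346] op 0.0108 gf 15.0
0.39 t 6.12 pos [0.6042 0.235  0.2671] F [-1.6833 -0.1874  8.2948] op 0.011 gf 15.0
0.56 t 6.44 pos [0.5686 0.2346 0.2666] F [-2.9152  0.0966  8.6869] op 0.0115 gf 15.0
0.73 t 6.77 pos [0.5332 0.2341 0.2598] F [-5.428  -0.492   9.0847] op 0.0115 gf 15.2
0.89 t 7.09 pos [0.4992 0.2337 0.2471] F [-6.1046  0.1966  7.8628] op 0.011 gf 15.0
1.06 t 7.42 pos [0.4679 0.2332 0.2289] F [-5.4944  1.5867  3.5469] op 0.0107 gf 14.8
1.23 t 7.74 pos [0.4408 0.2329 0.2064] F [-4.2381  3.6057 -0.2465] op 0.011 gf 14.8
1.39 t 8.07 pos [0.4179 0.2325 0.1806] F [-3.9382  4.0128 -1.6989] op 0.0108 gf 14.9
1.56 t 8.39 pos [0.3995 0.2322 0.1516] F [-4.2969  3.4654 -2.5389] op 0.0107 gf 15.0
1.73 t 8.72 pos [0.3857 0.2318 0.1192] F [-4.6897  3.533  -2.6586] op 0.0104 gf 15.0
1.89 t 9.04 pos [0.3772 0.2316 0.0849] F [-5.427   4.6959 -2.9822] op 0.0103 gf 15.0
2.06 t 9.37 pos [0.3744 0.2314 0.0497] F [-6.7256  6.744  -3.1627] op 0.01 gf 15.1
```

```bash
cat >> h.py <<'E'
def tilt(t,phi=PSI):
    t=np.radians(t);s,c=np.sin(t),np.cos(t)
    return quat(Ro.from_euler("z",phi)*Ro.from_matrix(np.array([[-c,0,-s],[0,1,0],[s,0,-c]]).T))
E
python3 - <<'E'
from h import *
S=cam("scene");V=cam("side")
for n,p,q in(("red",(255,266),(215,255)),("green",(278,295),(205,284)),("pink",(340,301),(242,317))): print(n,tri((S,p),(V,q)))
arm.command_gripper(.034,15);p=arm.get_state()["position"]
arm.move_straight(p+[0,0,.1],speed=.2)
arm.move_to([.43,.235,.25],tilt(42));st()
C=cam("wrist");cv2.imwrite("pics/w3.png",arm.get_image("wrist"));np.savez("pics/w3.npz",*C)
print("cam",C[2][:3,3],"place",proj(C,c2w(.082,-.03,.05)))
E
```

```text
red (array([ 0.4313, -0.1533,  0.0459]), np.float64(0.0006984259494535306))
green (array([ 0.409 , -0.2619,  0.0439]), np.float64(0.0008806125672220357))
pink (array([ 0.5109, -0.377 ,  0.0444]), np.float64(0.00021338424381432767))
 t 11.42 pos [0.4293 0.2345 0.2482] F [ 0.3703 -0.3983 -0.0575] op 0.0339 gf 0.0
cam [0.2878 0.2337 0.2883] place [232.0581 182.7003]
```

View pics/w3.png

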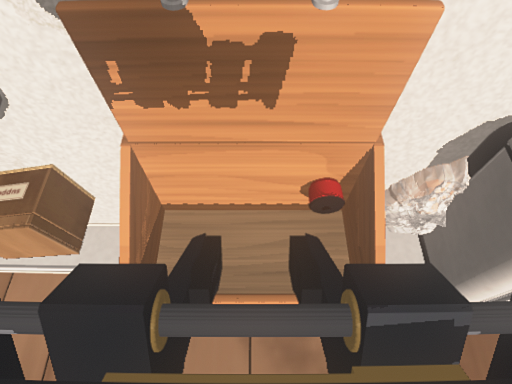

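The pot (red, at (326,195)) stands near the left wall, and the floor at (232,183) is free. Next is the bottle, with a tilted approach between red and green. I'll take a closer look from two wrist poses first.

Run:
```python
from h import *
arm.command_gripper(.088,15)
phi=np.arctan2(-.266,.512);q=tilt(34,phi);h=np.array([np.cos(phi),np.sin(phi),0])
B=np.array([.512,-.267,.062])
arm.move_to(c2w(-.15,-.1,.32),tilt(34,0))
Pm=[];W=[];M=[]
for i,p in enumerate((B-.10*h+[0,0,.20],B-.04*h+[0,0,.14])):
    arm.move_to(p,q);C=cam("wrist");im=arm.get_image("wrist");cv2.imwrite(f"pics/b{i}.png",im);np.savez(f"pics/b{i}.npz",*C)
    hs=cv2.cvtColor(im,cv2.COLOR_BGR2HSV);m=cv2.inRange(hs,(100,80,40),(125,255,255))
    n,l,s,c=cv2.connectedComponentsWithStats(m);j=1+np.argmax(s[1:,4]);print(c[j],s[j],"pred cap",proj(C,[.512,-.267,.075]))
    M.append((C,c[j]));Pm.append(cv2.resize(im,None,fx=.78,fy=.78))
print(tri(*M),[onz(*m,.076) for m in M]);st()
cv2.imwrite("pics/b01.png",np.hstack(Pm))
```

```text
[262.3977 129.4659] [252 125  21  11  88] pred cap [253.7236 146.1679]
[262.3986 128.0979] [234 116  59  30 868] pred cap [252.9785 145.2936]
(array([ 0.8662, -0.4263, -0.3998]), np.float64(0.000733778462836926)) [array([ 0.495 , -0.2485,  0.076 ]), array([ 0.499 , -0.2524,  0.076 ])]
 t 14.97 pos [ 0.4768 -0.2477  0.2021] F [-0.1751 -0.2424  0.6368] op 0.0878 gf 0.0
```

View pics/b01.png

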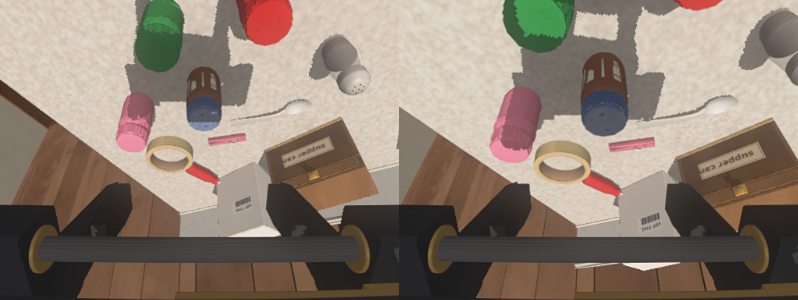

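The bottle shows up with its blue cap at small-picture (204,112) and (206,108), its base edge at rows 66 and 52, and pink, green and red all clear of the approach. I'll measure the edges with a wider mask.

Run:
```python
from h import *
phi=np.arctan2(-.266,.512);h=np.array([np.cos(phi),np.sin(phi),0])
E=[]
for i,(r0,r1,c0,c1) in enumerate(((80,175,225,300),(62,180,222,310))):
    z=np.load(f"pics/b{i}.npz");C=[z["arr_0"],z["arr_1"],z["arr_2"]]
    hs=cv2.cvtColor(cv2.imread(f"pics/b{i}.png"),cv2.COLOR_BGR2HSV);m=np.zeros(hs.shape[:2],np.uint8)
    m[r0:r1,c0:c1]=(cv2.inRange(hs,(100,75,20),(130,255,255))|cv2.inRange(hs,(0,110,15),(12,255,110)))[r0:r1,c0:c1]
    n,l,s,c=cv2.connectedComponentsWithStats(m);j=1+np.argmax(s[1:,4]);x,y,w,hh,_=s[j];print(s[j])
    u=x+w/2;top=(u,y+hh);base=(u,y)
    print("from cap top",onz(C,top,.088)-.0235*h,"from base",onz(C,base,0)+.0225*h)
    E.append((C,top))
print("top edge tri",tri(*E))
```

```text
[242  86  36  40 553]
from cap top [ 0.4601 -0.2333  0.088 ] from base [ 0.5154 -0.261   0.    ]
[ 235   68   55   56 1456]
from cap top [ 0.4657 -0.2355  0.088 ] from base [ 0.5163 -0.2602  0.    ]
top edge tri (array([ 0.6303, -0.316 , -0.1058]), np.float64(0.0018040396017333464))
```

Run:
```python
from h import *
phi=np.arctan2(-.266,.512);h=np.array([np.cos(phi),np.sin(phi),0])
E=[]
for i,p in enumerate(((204/.78,131/.78),(206.5/.78,136/.78))):
    z=np.load(f"pics/b{i}.npz");C=[z["arr_0"],z["arr_1"],z["arr_2"]];E.append((C,p));print(onz(C,p,.088)-.0235*h)
print("tri top edge",tri(*E))
c=np.mean([onz(*e,.088)-.0235*h for e in E],0)
B=np.array([.5158,-.2606,0]);print("diff",c-B)
if np.linalg.norm((c-B)[:2])<.012:
    B=(B+c)/2;B[2]=.062;q=tilt(34,phi);t=np.array([np.sin(np.radians(34))*h[0],np.sin(np.radians(34))*h[1],-np.cos(np.radians(34))])
    g=B-.003*t
    arm.move_to(g-.09*t+[0,0,.02],q);arm.move_straight(g-.02*t+[0,0,.01],q,.2);arm.move_straight(g,q,.1);st("at")
    arm.command_gripper(.0,20);s=st("grip")
    if s["opening"]>.035:
        arm.move_straight(np.array(s["position"])+[0,0,.15],q,.15);st("lift")
        cv2.imwrite("pics/lift.png",arm.get_image("side")[120:320,180:330])
```

```text
[ 0.5122 -0.2577  0.088 ]
[ 0.5129 -0.2568  0.088 ]
tri top edge (array([ 0.5105, -0.2572,  0.1107]), np.float64(0.00045053506435274645))
diff [-0.0033  0.0034  0.088 ]
at t 16.25 pos [ 0.513  -0.2584  0.0656] F [-0.1122 -0.135   0.2394] op 0.0879 gf 0.0
grip t 16.97 pos [ 0.5128 -0.2582  0.0646] F [ 0.3413 -1.1004  0.9503] op 0.0454 gf 19.9
lift t 18.12 pos [ 0.5119 -0.2578  0.2129] F [-0.0627 -0.5916 -0.6953] op 0.0456 gf 19.9
```

Run:
```python
from h import *
q=tilt(34)
arm.move_to(c2w(-.14,-.03,.22),q);st()
arm.move_straight(c2w(-.10,-.03,.128),q,.15);st()
C=cam("scene");V=cam("side")
a=arm.get_image("scene")[90:290,150:320];b=arm.get_image("side")[100:300,190:340]
f=lambda i:cv2.resize(i,None,fx=2.4,fy=2.4,interpolation=cv2.INTER_CUBIC)
cv2.imwrite("pics/front.png",np.hstack([f(a),f(b)]))
```

```text
t 19.88 pos [0.4476 0.2022 0.2199] F [-0.3335  0.0078 -0.6919] op 0.0456 gf 19.9
 t 20.69 pos [0.4878 0.203  0.1283] F [ 0.3481  0.1566 -1.4285] op 0.0455 gf 19.9
```

View pics/front.png

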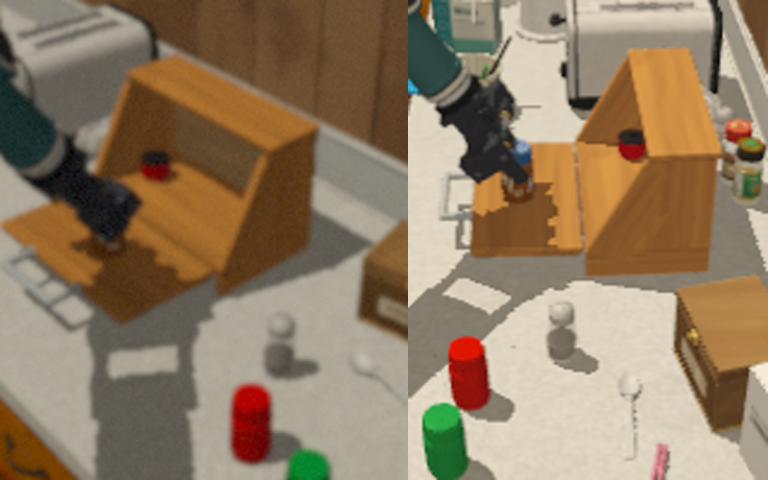

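The bottle hangs upright over the level door (side crop (520,170)), with the pot at (632,145) untouched. Now I'll go in, lower until it touches, and release.

Run:
```python
from h import *
q=tilt(34)
arm.move_straight(c2w(.086,-.03,.128),q,.12);s=st("in");f0=s["force"][2]
for z in np.arange(.123,.108,-.0015):
    arm.move_straight(c2w(.086,-.03,z),q,.05);s=arm.get_state()
    if s["force"][2]-f0>3: break
st("down")
arm.command_gripper(.088,20);st("open")
R=Ro.from_quat(np.roll(q,-1)).as_matrix()
p=arm.get_state()["position"]
arm.move_straight(p-.06*R[:,2]-[.02,0,0],q,.12)
p=arm.get_state()["position"]
arm.move_to(p+[-.17,0,.06],q);st("out")
C=cam("wrist");im=arm.get_image("wrist");np.savez("pics/i.npz",*C)
cv2.imwrite("pics/in_full.png",im)
a=arm.get_image("scene")[90:240,150:300];b=arm.get_image("side")[100:250,190:340]
f=lambda i:cv2.resize(i,(300,300),interpolation=cv2.INTER_CUBIC)
cv2.imwrite("pics/in.png",np.hstack([cv2.resize(im,(400,300)),np.hstack([f(a)[:,:200],f(b)[:,100:]])]))
print("axis base pred",proj(C,c2w(.088,-.03,.05)),proj(C,c2w(.088,-.03,.138)))
```

```text
in t 22.49 pos [0.6727 0.2056 0.1278] F [-0.8544 -0.0636 -0.8391] op 0.0455 gf 19.9
down t 24.49 pos [0.6746 0.2058 0.1146] F [-2.6166 -1.7725  7.4553] op 0.0451 gf 19.9
open t 25.26 pos [0.6734 0.2056 0.1124] F [0.0947 0.5269 0.4605] op 0.0881 gf 0.0
out t 26.77 pos [0.4505 0.2056 0.2223] F [0.1523 0.5053 0.2009] op 0.088 gf 0.0
axis base pred [252.3651 222.5027] [251.9409 287.0258]
```

View pics/in.png

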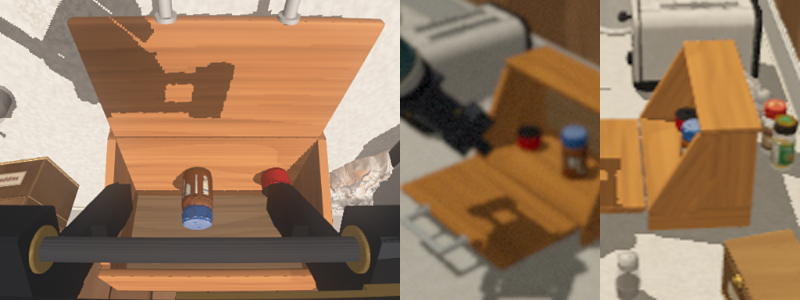

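Run:
```python
from h import *
z=np.load("pics/i.npz");C=[z["arr_0"],z["arr_1"],z["arr_2"]]
print("base near edge, cab x:",onz(C,(197*1.28,167*1.28),.05)-[X0,Y0,0])
q=down();arm.command_gripper(.036,15)
p=np.array([.3744,.2314,.052])
arm.move_to(p+[.0,0,.09],q);arm.move_straight(p,q,.12);st("at bar")
arm.command_gripper(0,15);s=st("grip")
if .008<s["opening"]<.016:
    for j in np.linspace(2.06,.06,13)[1:]:
        arm.move_straight(bar(j,.008),q,speed=.2)
        if j<1.95 : s=st(f"{j:.2f}")
        if not .008<s["opening"]<.016: print("lost");break
    else:
        for j in (.03,.01,-.01,-.02,-.03):
            arm.move_straight(bar(j,.008),q,speed=.05);s=st(f"{j:.2f}")
            if np.linalg.norm(s["force"])>25: break
        arm.dwell(.2)
```

```text
base near edge, cab x: [ 0.068  -0.0293  0.05  ]
at bar t 29.78 pos [0.3749 0.2317 0.0526] F [ 0.3127 -0.0664  0.1205] op 0.0359 gf 0.0
grip t 30.28 pos [0.3743 0.2316 0.0521] F [-1.3509  1.1266  0.6319] op 0.0106 gf 14.8
1.89 t 30.62 pos [0.3778 0.2315 0.0894] F [-4.3277  1.108   1.2361] op 0.0108 gf 14.7
1.73 t 30.94 pos [0.3874 0.2318 0.1239] F [-2.0049  0.3561  0.7407] op 0.0102 gf 14.7
1.56 t 31.27 pos [0.4031 0.2321 0.1561] F [ 6.9204 -1.1855 -2.7278] op 0.0102 gf 15.1
1.39 t 31.59 pos [0.4238 0.2324 0.1846] F [ 14.5961   0.5746 -10.5904] op 0.0096 gf 15.8
1.23 t 31.92 pos [0.4468 0.2324 0.2084] F [ 17.8148   1.3671 -19.4803] op 0.0099 gf 16.4
1.06 t 32.24 pos [0.4723 0.2326 0.2281] F [ 14.2168   1.9007 -20.655 ] op 0.0099 gf 16.5
0.89 t 32.57 pos [0.5013 0.233  0.2442] F [  8.5764   2.6486 -19.4   ] op 0.0105 gf 16.3
0.73 t 32.89 pos [0.5334 0.2333 0.2557] F [  4.8095   1.6149 -15.789 ] op 0.0106 gf 16.0
0.56 t 33.22 pos [0.5668 0.2336 0.262 ] F [  2.9175   0.1701 -21.8449] op 0.0109 gf 16.5
0.39 t 33.54 pos [0.6007 0.2341 0.2631] F [ -0.0929   0.1817 -25.4276] op 0.011 gf 17.0
0.23 t 33.87 pos [0.6349 0.2346 0.2587] F [ -3.9012  -1.5884 -26.4703] op 0.011 gf 15.6
0.06 t 34.19 pos [0.6679 0.235  0.2486] F [ -7.6661  -1.7716 -23.743 ] op 0.0117 gf 14.9
0.03 t 34.47 pos [0.6729 0.2351 0.2465] F [ -7.494   -2.1146 -23.5305] op 0.011 gf 14.8
0.01 t 34.72 pos [0.6763 0.2352 0.2449] F [ -8.1199  -1.4857 -21.6092] op 0.0112 gf 14.8
-0.01 t 34.97 pos [0.6799 0.2352 0.2433] F [ -8.1019  -2.6314 -20.6816] op 0.0113 gf 14.8
-0.02 t 35.22 pos [0.6801 0.2352 0.2431] F [-15.8622  -2.1706 -15.8868] op 0.0114 gf 14.9
-0.03 t 35.47 pos [0.6802 0.2352 0.2431] F [-23.1342  -4.2235 -10.6059] op 0.0114 gf 15.0
```

Run:
```python
from h import *
q=down()
arm.move_straight(bar(-.018,.008),q,.05)
arm.command_gripper(.036,15);st("open")
p=np.array(arm.get_state()["position"])
arm.move_straight(p+[0,0,.1],q,.15);arm.move_to([.58,.25,.42],q);st("up")
C=cam("wrist");im=arm.get_image("wrist")
for j in (0,.05,.1): print(j,"bar px",proj(C,bar(j,0)))
a=arm.get_image("scene")[100:290,175:325];b=arm.get_image("side")[100:290,210:340]
cv2.imwrite("pics/end.png",np.hstack([cv2.resize(im,(400,300)),cv2.resize(a,(210,300)),cv2.resize(b,(190,300))]))
```

```text
open t 36.46 pos [0.6872 0.2362 0.2467] F [-0.4306 -0.273  -0.2839] op 0.036 gf 0.0
up t 37.88 pos [0.5801 0.2499 0.4189] F [-0.2496  0.725  -0.2013] op 0.0362 gf 0.0
0 bar px [358.2045 187.9665]
0.05 bar px [349.9995 189.3321]
0.1 bar px [341.2079 190.5858]
```

View pics/end.png

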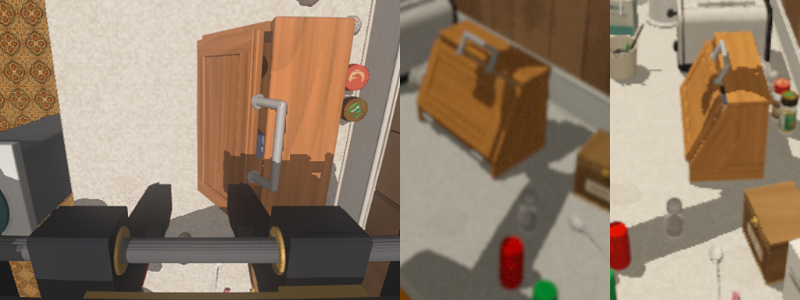

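The bar is at picture column ≈357, which gives a joint angle of about 0. The stop was felt, the shaker stands where it did, and the blue cap is visible behind the door, so I'm handing in.

```bash
python3 -c "
from h import *
print('cap px pred /1.28',proj(cam('wrist'),c2w(.0905,-.03,.138))/1.28)
print(arm.sign_off())"
```

```text
cap px pred /1.28 [258.0866 146.2629]
the job is handed in; nothing more can be done
None
```

The bottle stands upright on the cabinet floor, the door is pushed shut to its stop, and I handed the job in at about 38 s without touching the pot or shaker; no verdict was returned.

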